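Pack up the low foot of the pantry scale

ROBOT

A 6-joint arm with a two-finger parallel gripper is mounted at the origin on the work surface. World frame = base frame: x ahead of the robot, y to its left, z up, the work surface at z = 0. Lengths are in m, angles in degrees, forces in N, time in s.
With the tool pointing down it reaches from about 0.4 to 0.825 m from the base axis. Payload 7 kg.
Tool frame: the origin (TCP) lies on the centre line of the jaws, within the pads' length; the fingertips stand 11 mm ahead of it and the grasp point (between the pads) lies 8 mm behind it; z points along the fingers, y is the direction in which the jaws open and shut (so a half turn about z gives the same grasp; the last joint's range is limited). The gripper opens to 88 mm and grips with 3 to 60 N. Pads are 19 mm wide; open, the fingers measure 130 mm over their backs; the gripper's body (78 mm by 193 mm) begins 47 mm behind the grasp point.
Start: joints at [-53.165, 20.546, 0.682, 0, -70.136, -16.507], TCP at [0.234, -0.633, 0.238] pointing down, gripper open.
Joint ranges: [-176.03, 176.03], [-82.01, 121.73], [-58.28, 71.71], [-173.87, 95.51], [-174.79, -0.11], [-173.66, 173.66]. Speed limits (degrees/s): [136.94, 136.94, 172.46, 180, 180, 180].

INTERFACE

Orientations are given as [roll, pitch, yaw] about the fixed x, y, z axes, in that order (R = Rz(yaw) Ry(pitch) Rx(roll)).
In Python, from plant import ctrl, cams, order gives the robot as it stands.
- The arm moves only by the tool jog_arm, never from a script. Its argument "motion" is a list of rows, each an object with "offset": the shift along the tool's x, y, z in mm, a list of three; "roll": the turn about the tool's z in rad; "hand": the finger opening in mm, from 0 to 87.6. A call has 1 to 20 rows; each row is the pose to reach, as a shift and turn from the pose commanded when the call began, along the tool's axes at that moment; what a row does not reach only later rows make up. A row lasts 1/12 s, in which the tool goes at most 41.7 mm and 7.16 degrees, less where a joint would pass 70% of its speed; a pose out of reach is approached as far as the arm can. A call with a gripper value outside its range is refused whole. The fingers move at their own pace and stop on an object; the grip force is fixed at half the most. Time passes only in rows, so rows that repeat a pose let the fingers close. It gives the time, the measured TCP pose, the force and the opening at its end, in the units of the state.
- ctrl.get_obs(): the state, without advancing time (a new reading comes with each control period).
- cams.snapshot(name): name is "side" or "top" or "wrist"; returns a dict with "img" (480x640x3 uint8, red, green, blue), "K" (3x3 intrinsics, pixels), "cam_to_world" (4x4, takes a point from camera to world coordinates); the wrist camera has in their place "T_tool_cam" (4x4, takes a point from camera to tool coordinates, whose origin is the TCP and whose axes are the flange's). Camera axes: x right, y down, z forward; pixel columns grow to the right and rows downward; lengths in m; the calibration is good to about 2 mm. The wrist camera is an equidistant fisheye: a pixel r from the principal point sees the ray r / f radians off the axis. A picture is of the moment at which its call begins: read the wrist's pose just before it. There is no depth.
- order.close_job(): hands the job in, once; it reports no verdict.
The state is a dict: "clock": time; "joint_pos": joint angles; "qvel": joint speeds; "tau": joint torques, N m; "tool_pos": TCP position; "orientation": TCP orientation; "force": force on the tool from outside, world axes, zero at the start; "moment": the same for the moment, N m; "opening": finger opening in m.
Only numpy, scipy, OpenCV 4.12 (cv2) and the standard library are available. Lean on these libraries where they do the work, as an engineer would, in place of code of your own. Each camera call takes 0.05 s, during which the arm holds its last target. There are 200 camera calls.

TASK

The pantry scale stands out of level because its front left foot is stuck short. Take the yellow wedge and ease it, thin end first, in under that foot until the bubble of the round level on the pan sits wholly inside the little centre ring, then let go and leave it there. Go gently, keep your hand off the scale and do not shove it along, and leave the level, salt pig and measuring cup where they are.

Things in the scene. Friction and masses are not known exactly. Their poses are not given: they have to be found in the camera images.
- scale: white bench scale, 290 mm front to back, 270 wide, 74 high, about 2.5 kg, loose on the shelf (z = 0). Origin: middle of its footprint, near the shelf; x runs from its front (console with display, facing the robot) to its back, y to its left. Four soft black rubber ball feet, 40 mm diameter, that give some mm under load, 120 mm to front and back and 115 mm to the sides of the middle
- low_foot (a point): lowest point of the scale's front left foot, which is 3 to 9 mm short, so the scale leans down to this corner; it rests on the shelf with 3 to 9 N, and up to 14 N once packed up. The housing overhangs this point by 25 mm to the front and 20 mm to the left, 15 to 24 mm above the shelf
- wedge_tail (a point): yellow plastic wedge, 150 mm long, 36 wide, 60 g, lying flat. This point: middle of its flat tail, a block 36 mm long, 17 high (8.5 mm above the underside). x points to the thin end: from 18 mm ahead of this point a straight smooth ramp runs down from 17 mm height to a 0.5 mm edge 132 mm ahead of it. Easing it in takes some 3 to 12 N; it stays where it is left
- level_mid (a point): centre of the face of the round spirit level (black rim, 66 mm across, 17 high, green face) that lies loose on the scale's steel pan (74 mm above the shelf); a thin black ring, 20 mm across, marks its centre
- bubble (a point): centre of the level's pale bubble, 14 mm across, which floats towards the high side: 11 mm from level_mid per degree out of level, at most 14 to 20 mm, where it lies against the rim; 7 to 20 mm at the start. It comes back 0.3 to 0.5 mm for each mm that the wedge goes in (the feet are soft, so how far is not known beforehand), passes the centre if it goes too far, and settles in half a second
- salt_pig: white ceramic salt pig, 104 mm across, 108 mm high, 0.55 kg, with a round mouth to its -x side. Origin: middle of its underside
- cup: aluminium measuring cup, 76 mm across the rim, 70 mm high, 90 g, with a flat handle that reaches 103 mm from its middle to its +y side at rim height. Origin: middle of its underside
There are look-alikes about, which are no part of the job. Of the things like the part that bears wedge_tail, leave any that is blue; of the rest the smaller one is meant.

How it is judged (in metres and radians):
On the way:
1. the thin end of the wedge has entered under the low foot and bears on it (x of low_foot in the frame of wedge_tail between 0.02 and 0.142 m and y of low_foot in the frame of wedge_tail between -0.018 and 0.018 m and contact force between wedge and scale above 1 N), for 0.1 s.
At the end, for the whole second after the job is handed in: the bubble is centred within 2.2 mm of the level's middle (inside the ring), the low foot rests on the wedge's ramp (within its 36 mm width, bearing over 1 N), and scale and wedge are at rest (all of step 1 and horizontal distance between bubble and level_mid below 0.0022 m and linear speed of each of scale, wedge below 0.01 m/s); the robot touches nothing.
It fails at once if the wedge is pressed against the scale with more than 16 N (contact force between wedge and scale above 16 N).
It fails at once if the scale is shoved more than 10 mm along the shelf (distance of scale from where it was at the start of the episode above 0.01 m).
It fails at once if the hand or arm presses on the scale (contact force between any of the fingers, the arm and scale above 1 N).
It fails at once if the level is shifted more than 15 mm (distance of level_mid from where it was at the start of the episode above 0.015 m).
It fails at once if the salt pig or measuring cup is shifted more than 15 mm or tipped (distance of any of salt_pig, cup from where it was at the start of the episode above 0.015 m or angle between any of salt_pig, cup's own z axis and vertical above 0.2 rad).
It also fails if it takes over 58 s, if anything falls off the work surface, if the arm or the gripper's body presses on something with over 40 N, if the wrist force passes 120 N, or if a joint passes its speed limit or range.

## Working session

There is one attempt and no reset: what is moved stays moved. The work goes in short steps, Python scripts to look and compute and a tool call to move; the robot and the scene stay as the last step left them, time stands still between calls to the robot, and variables do not carry over. Pictures are saved under pics/ and viewed, about 8 in all and at most 12, crops included, and the job is handed in when it is done.

Besides the shell and the picture viewer there is one more tool, called after "Call:" in YAML: its name, and indented under it one key for each argument. jog_arm: Moves the arm, as the interface text tells. Its arguments: {"type":"object","properties":{"motion":{"type":"array"}},"required":["motion"]}

```bash
mkdir -p pics; ls; cat > h.py <<'E'
import numpy as np, cv2, pickle
from scipy.spatial.transform import Rotation as R
from plant import ctrl, cams, order
def snap(n,fn=None):
    o=ctrl.get_obs(); s=cams.snapshot(n); s['obs']=o
    if fn:
        cv2.imwrite('pics/'+fn+'.png',cv2.cvtColor(s['img'],cv2.COLOR_RGB2BGR)); pickle.dump(s,open('pics/'+fn+'.pkl','wb'))
    return s
def load(fn): return pickle.load(open('pics/'+fn+'.pkl','rb'))
def pose(s):
    if 'cam_to_world' in s: return np.array(s['cam_to_world'])
    o=s['obs']; T=np.eye(4); T[:3,:3]=R.from_euler('xyz',o['orientation'],degrees=True).as_matrix(); T[:3,3]=o['tool_pos']
    return T@np.array(s['T_tool_cam'])
def ray(s,px):
    K=np.array(s['K']); T=pose(s)
    x=(px[0]-K[0,2])/K[0,0]; y=(px[1]-K[1,2])/K[1,1]
    if 'cam_to_world' in s: d=np.array([x,y,1.])
    else:
        r=np.hypot(x,y); k=np.sin(r)/r if r>1e-9 else 1.; d=np.array([x*k,y*k,np.cos(r)])
    d=T[:3,:3]@d; return T[:3,3],d/np.linalg.norm(d)
def onz(s,px,z):
    o,d=ray(s,px); return o+d*(z-o[2])/d[2]
def tri(s1,p1,s2,p2):
    o1,d1=ray(s1,p1); o2,d2=ray(s2,p2)
    t=np.linalg.lstsq(np.c_[d1,-d2],o2-o1,rcond=None)[0]
    a=o1+d1*t[0]; b=o2+d2*t[1]; return (a+b)/2,np.linalg.norm(a-b)
E
python3 - <<'E'
from h import *
print(ctrl.get_obs())
for n in ('side','top','wrist'):
    s=snap(n,n+'0'); print(n,np.round(pose(s),3).tolist(),np.round(s['K'],1).tolist())
a=cv2.imread('pics/side0.png');b=cv2.imread('pics/top0.png')
E
```

```text
pics
{'clock': 0.0, 'joint_pos': array([-5.31674261e+01,  2.05905361e+01,  6.34740713e-01, -2.01746045e-02,
       -7.01358742e+01, -1.65069394e+01]), 'qvel': array([ 0.02781519,  0.01254578, -0.05259924,  0.06338805, -0.02373284,
       -0.05801367]), 'tau': array([ 1.69911906e-03, -5.82723427e+01,  2.93065685e+01,  6.99705809e+00,
        7.11882240e-03, -1.90579881e-04]), 'tool_pos': array([ 0.23428225, -0.63254248,  0.23663999]), 'orientation': array([ 1.79906719e+02, -7.86483743e-03, -1.59681229e+02]), 'force': array([-0.0559234 ,  0.88530903,  1.07248903]), 'moment': array([-0.03698472, -0.0274425 , -0.00285718]), 'opening': 0.08721753852067882}
side [[-0.309, -0.661, 0.684, -0.494], [-0.951, 0.228, -0.208, 0.392], [-0.018, -0.715, -0.699, 1.251], [0.0, 0.0, 0.0, 1.0]] [[606.9, 0.0, 333.2], [0.0, 606.9, 236.1], [0.0, 0.0, 1.0]]
top [[-0.023, -0.995, 0.097, 0.476], [-1.0, 0.023, -0.007, 0.052], [0.005, -0.097, -0.995, 1.239], [0.0, 0.0, 0.0, 1.0]] [[489.2, 0.0, 319.8], [0.0, 489.2, 236.4], [0.0, 0.0, 1.0]]
wrist [[-0.346, 0.908, 0.235, 0.171], [0.938, 0.335, 0.089, -0.657], [0.002, 0.251, -0.968, 0.384], [0.0, 0.0, 0.0, 1.0]] [[371.6, 0.0, 312.3], [0.0, 371.6, 241.0], [0.0, 0.0, 1.0]]
```

View pics/top0.png

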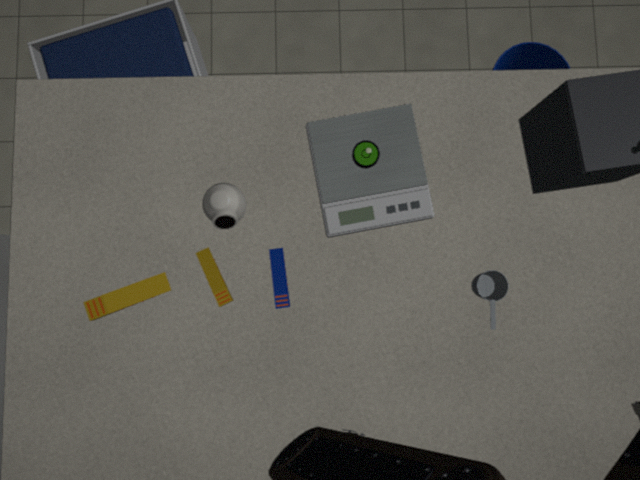

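View pics/side0.png

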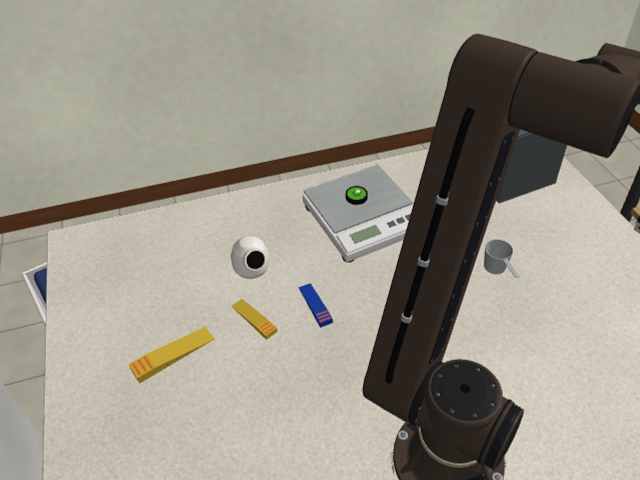

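The top view shows three wedge look-alikes: a large yellow one at (128,297), a small yellow one at (215,277) and a blue one at (280,278). By the description I choose the small yellow, whose tail stripes are at about (225,300) and thin end at about (203,252). The scale's front left corner is at (328,236), and the bubble at (368,151) is off towards the back right. In the side view the foot is at (348,258).

```bash
python3 - <<'E'
from h import *
out=[]
for n,lo in (('top0',(185,240,245,315)),('side0',(225,285,295,345))):
    s=load(n); im=s['img']; hsv=cv2.cvtColor(im,cv2.COLOR_RGB2HSV)
    m=((hsv[...,0]<32)&(hsv[...,0]>3)&(hsv[...,1]>140)&(hsv[...,2]>60)).astype(np.uint8)
    nn,l,st,c=cv2.connectedComponentsWithStats(m)
    for i in range(1,nn):
        if st[i,4]>100:
            r=cv2.minAreaRect(np.argwhere(l==i)[:,::-1].astype(np.float32)); bp=cv2.boxPoints(r)
            print(n,st[i].tolist(),c[i].round(1),np.round(bp,1).tolist())
            if n=='top0': print(' z=8:',[ (onz(s,p,.008)[:2]*1000).round().tolist() for p in bp])
    x0,y0,x1,y1=lo
    out.append(cv2.resize(im[y0:y1,x0:x1],(400,int(400*(y1-y0)/(x1-x0))),interpolation=cv2.INTER_CUBIC))
s=load('top0'); c=cv2.resize(s['img'][95:245,295:445],(600,600),interpolation=cv2.INTER_CUBIC)
t=cv2.resize(out[0],(200,250)); u=cv2.resize(out[1],(200,171))
cv=np.zeros((600,800,3),np.uint8); cv[:,:600]=c; cv[:250,600:]=t; cv[260:431,600:]=u
cv2.imwrite('pics/c1.png',cv[...,::-1])
E
```

```text
top0 [197, 248, 36, 58, 809] [213.9 277. ] [[194.5, 253.5], [207.6999969482422, 247.1999969482422], [232.3000030517578, 299.70001220703125], [219.10000610351562, 305.8999938964844]]
 z=8: [[560.0, 359.0], [575.0, 326.0], [442.0, 265.0], [427.0, 298.0]]
top0 [84, 273, 87, 47, 1657] [126.4 296.1] [[83.0, 302.20001220703125], [163.6999969482422, 271.3999938964844], [170.6999969482422, 289.70001220703125], [89.9000015258789, 320.5]]
 z=8: [[445.0, 636.0], [517.0, 436.0], [470.0, 418.0], [399.0, 618.0]]
side0 [0, 127, 435, 106, 6215] [210.3 180.4] [[-3.0, 217.8000030517578], [433.3999938964844, 124.4000015258789], [436.6000061035156, 139.1999969482422], [0.10000000149011612, 232.5]]
side0 [232, 299, 45, 40, 670] [255.  318.6] [[231.39999389648438, 305.6000061035156], [241.8000030517578, 294.79998779296875], [277.6000061035156, 329.29998779296875], [267.29998779296875, 340.1000061035156]]
side0 [129, 327, 85, 56, 1621] [168.6 353.9] [[128.0, 364.1000061035156], [202.8000030517578, 320.5], [213.5, 338.8999938964844], [138.6999969482422, 382.5]]
```

View pics/c1.png

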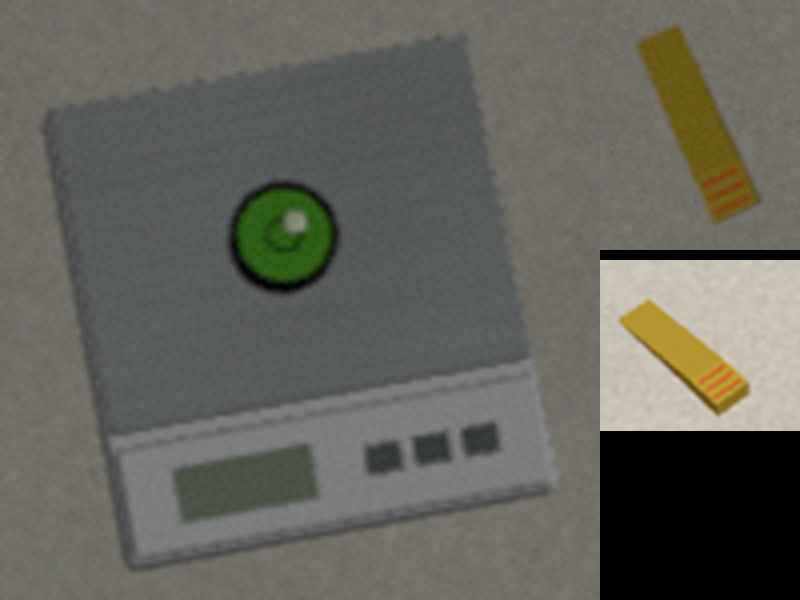

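Crop check: the small yellow wedge (orange stripes at its tail, about 147x36 mm by ray casting) is the right one. The bubble sits about 10 mm off towards the back right. Next I move over the wedge.

Call:
jog_arm:
  motion:
    - {"offset": [-380, 267, 0], "roll": 0, "hand": 87}
    - {"offset": [-380, 267, 0], "roll": 0, "hand": 87}
    - {"offset": [-380, 267, 0], "roll": 0, "hand": 87}
    - {"offset": [-380, 267, 0], "roll": 0, "hand": 87}
    - {"offset": [-380, 267, 0], "roll": 0, "hand": 87}
    - {"offset": [-380, 267, 0], "roll": 0, "hand": 87}
    - {"offset": [-380, 267, 0], "roll": 0, "hand": 87}
    - {"offset": [-380, 267, 0], "roll": 0, "hand": 87}
    - {"offset": [-380, 267, 0], "roll": 0, "hand": 87}
    - {"offset": [-380, 267, 0], "roll": 0, "hand": 87}
    - {"offset": [-380, 267, 0], "roll": 0, "hand": 87}
    - {"offset": [-380, 267, 0], "roll": 0, "hand": 87}
    - {"offset": [-380, 267, 0], "roll": 0, "hand": 87}
    - {"offset": [-380, 267, 0], "roll": 0, "hand": 87}

```text
clock: 1.32
tool_pos: [0.4981, -0.25, 0.2373]
orientation: [180.0, -0.0, -159.6]
force: [-0.3, -0.8, -0.4]
opening: 0.0872
```

```bash
python3 - <<'E'
from h import *
s=snap('wrist','w1'); print(s['obs']['tool_pos'],s['obs']['orientation'])
E
```

```text
[ 0.49811197 -0.24999132  0.23729007] [ 1.79979932e+02 -3.25338103e-02 -1.59575703e+02]
```

View pics/w1.png

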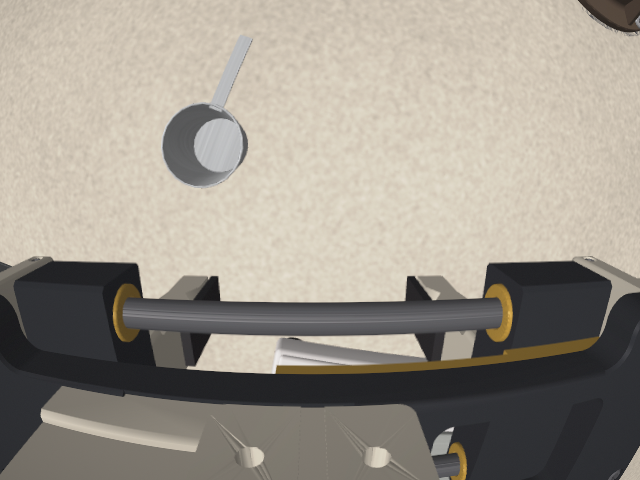

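The w1 picture shows the cup at (205,145). The gripper hides everything on the tool's -x side, so I'll turn the tool so that its +x (camera side) points along the wedge towards the scale.

Call:
jog_arm:
  motion:
    - {"offset": [-112, 439, 0], "roll": -1.6, "hand": 87}
    - {"offset": [-112, 439, 0], "roll": -1.6, "hand": 87}
    - {"offset": [-112, 439, 0], "roll": -1.6, "hand": 87}
    - {"offset": [-112, 439, 0], "roll": -1.6, "hand": 87}
    - {"offset": [-112, 439, 0], "roll": -1.6, "hand": 87}
    - {"offset": [-112, 439, 0], "roll": -1.6, "hand": 87}
    - {"offset": [-112, 439, 0], "roll": -1.6, "hand": 87}
    - {"offset": [-112, 439, 0], "roll": -1.6, "hand": 87}
    - {"offset": [-112, 439, 0], "roll": -1.6, "hand": 87}
    - {"offset": [-112, 439, 0], "roll": -1.6, "hand": 87}
    - {"offset": [-112, 439, 0], "roll": -1.6, "hand": 87}
    - {"offset": [-112, 439, 0], "roll": -1.6, "hand": 87}
    - {"offset": [-112, 439, 0], "roll": -1.6, "hand": 87}
    - {"offset": [-112, 439, 0], "roll": -1.6, "hand": 87}
    - {"offset": [-112, 439, 0], "roll": -1.6, "hand": 87}

```text
clock: 2.62
tool_pos: [0.4508, 0.199, 0.2375]
orientation: [180.0, -0.0, -68.3]
force: [0.8, 0.1, -0.3]
opening: 0.0867
```

Call:
jog_arm:
  motion:
    - {"offset": [-83, -23, 0], "roll": -1.62, "hand": 87}
    - {"offset": [-83, -23, 0], "roll": -1.62, "hand": 87}
    - {"offset": [-83, -23, 0], "roll": -1.62, "hand": 87}
    - {"offset": [-83, -23, 0], "roll": -1.62, "hand": 87}
    - {"offset": [-83, -23, 0], "roll": -1.62, "hand": 87}
    - {"offset": [-83, -23, 0], "roll": -1.62, "hand": 87}
    - {"offset": [-83, -23, 0], "roll": -1.62, "hand": 87}
    - {"offset": [-83, -23, 0], "roll": -1.62, "hand": 87}
    - {"offset": [-83, -23, 0], "roll": -1.62, "hand": 87}
    - {"offset": [-83, -23, 0], "roll": -1.62, "hand": 87}
    - {"offset": [-83, -23, 0], "roll": -1.62, "hand": 87}
    - {"offset": [-83, -23, 0], "roll": -1.62, "hand": 87}
    - {"offset": [-83, -23, 0], "roll": -1.62, "hand": 87}
    - {"offset": [-83, -23, 0], "roll": -1.62, "hand": 87}
    - {"offset": [-83, -23, 0], "roll": -1.62, "hand": 87}

```text
clock: 3.87
tool_pos: [0.4412, 0.2846, 0.2376]
orientation: [-180.0, -0.0, 24.4]
force: [0.5, 0.1, 0.1]
opening: 0.087
```

```bash
cat >> h.py <<'E'
def ymask(im,thr=80):
    hsv=cv2.cvtColor(im,cv2.COLOR_RGB2HSV)
    m=((hsv[...,0]<32)&(hsv[...,0]>3)&(hsv[...,1]>140)&(hsv[...,2]>thr)).astype(np.uint8)
    n,l,st,c=cv2.connectedComponentsWithStats(m); return [(st[i].tolist(),(l==i)) for i in range(1,n) if st[i,4]>300]
E
python3 - <<'E'
from h import *
s=snap('wrist','w2'); print(s['obs']['tool_pos'],s['obs']['orientation'])
for st,m in ymask(s['img']):
    r=cv2.minAreaRect(np.argwhere(m)[:,::-1].astype(np.float32)); print(st,cv2.boxPoints(r).round(1).tolist())
E
```

```text
[0.44121339 0.28463931 0.23763682] [-1.79999059e+02 -4.61880518e-03  2.43755435e+01]
[296, 76, 37, 146, 5170] [[296.0, 221.0], [296.0, 76.0], [332.0, 76.0], [332.0, 221.0]]
[43, 88, 168, 50, 7357] [[42.099998474121094, 90.5], [210.0, 87.0999984741211], [210.89999389648438, 133.89999389648438], [43.0, 137.1999969482422]]
[113, 284, 28, 58, 797] [[111.0, 340.20001220703125], [114.4000015258789, 283.0], [140.6999969482422, 284.6000061035156], [137.39999389648438, 341.70001220703125]]
[485, 284, 28, 58, 772] [[484.29998779296875, 284.6000061035156], [510.3999938964844, 283.0], [513.7000122070312, 340.20001220703125], [487.6000061035156, 341.70001220703125]]
[276, 337, 323, 37, 2700] [[275.3999938964844, 366.1000061035156], [598.0, 336.8999938964844], [599.5, 354.0], [276.8999938964844, 383.20001220703125]]
[449, 443, 18, 37, 310] [[448.29998779296875, 443.5], [464.5, 442.20001220703125], [467.3999938964844, 478.70001220703125], [451.20001220703125, 480.0]]
```

View pics/w2.png

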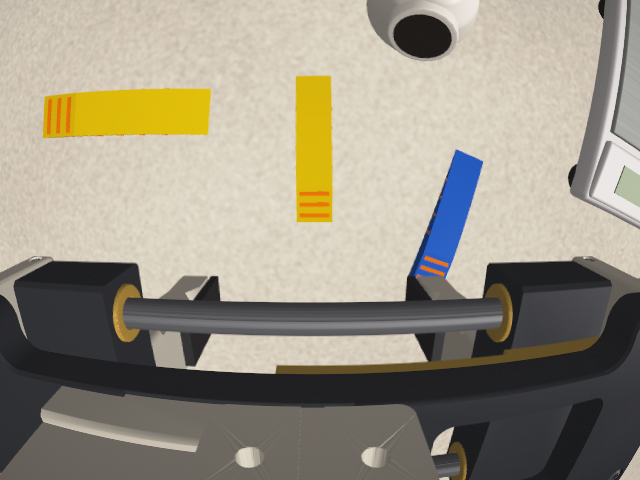

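The w2 picture shows the small yellow wedge at columns 296–332. Its thin end is at row 76 and the tail end at row 221. The scale's front left foot is dark at (575,178).

```bash
python3 - <<'E'
from h import *
s=load('w2')
f=lambda p,z:(onz(s,p,z)*1000).round(1)[:2]
for p in ((296,221.5),(333,221.5)): print('tail',f(p,.017))
for p in ((296,76),(331,76)): print('thin',f(p,.0005))
a=(f((296,221.5),.017)+f((333,221.5),.017))/2; b=(f((296,76),.0005)+f((331,76),.0005))/2
d=b-a; print(np.hypot(*d),np.degrees(np.arctan2(d[1],d[0])),'tailmid',a+d/np.hypot(*d)*18)
print('foot~',f((573,178),.02))
t=load('top0'); g=lambda p,z:(onz(t,p,z)*1000).round(1)[:2]
P=lambda x,y:(295+x/4-.375,95+y/4-.375)
for n,p,z in (('panFL',(113,436),.072),('panFR',(530,361),.074),('panBL',(45,112),.074),('panBR',(467,37),.076),('FLbot',(131,568),.03),('FRbot',(552,490),.03),('level',(284,236),.091),('bub',(293.5,222),.091)): print(n,g(P(*p),z))
E
```

```text
tail [426.8 296.2]
tail [442.2 262.1]
thin [562.8 357.9]
thin [577.6 325.3]
149.3803618284546 24.712187030552244 tailmid [450.85154695 286.67508553]
foot~ [611.5  25.6]
panFL [668.7  34.2]
panFR [ 708.5 -219.1]
panBL [869.7  71. ]
panBR [ 910.7 -189. ]
FLbot [592.5  24.4]
FRbot [ 635.3 -239.4]
level [784.4 -70.9]
bub [792.9 -76.9]
```

Call:
jog_arm:
  motion:
    - {"offset": [0, 0, 100], "roll": 0, "hand": 87}
    - {"offset": [0, 0, 100], "roll": 0, "hand": 87}
    - {"offset": [0, 0, 100], "roll": 0, "hand": 87}
    - {"offset": [0, 0, 100], "roll": 0, "hand": 87}
    - {"offset": [0, 0, 100], "roll": 0, "hand": 87}

```text
clock: 4.33
tool_pos: [0.441, 0.2851, 0.1374]
orientation: [179.9, 0.1, 24.6]
force: [0.3, 1.3, 0.3]
opening: 0.0869
```

```bash
python3 - <<'E'
from h import *
s=snap('wrist','w3'); print(s['obs']['tool_pos'],s['obs']['orientation'])
for st,m in ymask(s['img']):
    r=cv2.minAreaRect(np.argwhere(m)[:,::-1].astype(np.float32)); print(st,cv2.boxPoints(r).round(1).tolist())
E
```

```text
[0.44096803 0.28511572 0.13742119] [1.79925591e+02 7.62890019e-02 2.46437672e+01]
[290, 51, 50, 198, 9606] [[290.0, 51.0], [339.0, 51.0], [339.0, 248.0], [290.0, 248.0]]
[0, 70, 179, 68, 10232] [[-2.5, 76.0999984741211], [177.89999389648438, 68.69999694824219], [180.5, 129.6999969482422], [0.0, 137.10000610351562]]
[113, 284, 28, 58, 800] [[111.0, 340.20001220703125], [114.4000015258789, 283.0], [140.6999969482422, 284.6000061035156], [137.39999389648438, 341.79998779296875]]
[485, 284, 28, 58, 770] [[484.29998779296875, 284.6000061035156], [510.3999938964844, 283.1000061035156], [513.7000122070312, 340.20001220703125], [487.6000061035156, 341.70001220703125]]
[276, 337, 323, 37, 2699] [[275.3999938964844, 366.1000061035156], [598.0, 336.8999938964844], [599.5, 354.0], [276.8999938964844, 383.20001220703125]]
[449, 443, 18, 37, 316] [[448.29998779296875, 443.5], [464.5, 442.20001220703125], [467.3999938964844, 478.70001220703125], [451.20001220703125, 480.0]]
```

View pics/w3.png

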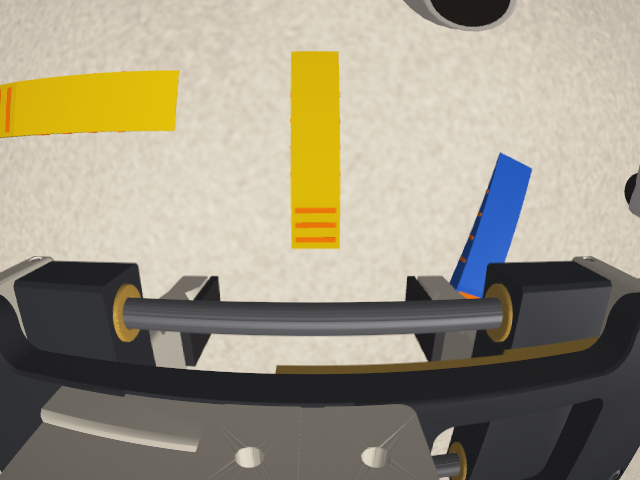

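```bash
python3 - <<'E'
from h import *
a,b=load('w2'),load('w3')
Q=[tri(a,p,b,q) for p,q in (((296,221.5),(291,248.5)),((333,221.5),(340,248.5)),((296,76),(291,51.3)),((331,76),(339,51.3)))]
for q in Q: print((q[0]*1000).round(1),q[1]*1000)
f=lambda p,z:(onz(b,p,z)*1000)[:2]
t=(f((291,248.5),.017)+f((340,248.5),.017))/2; h=(f((291,51.3),.0005)+f((339,51.3),.0005))/2; d=h-t;L=np.hypot(*d);d/=L
print(t,h,L,np.degrees(np.arctan2(d[1],d[0])))
o=b['obs']; y=np.radians(o['orientation'][2]); ex=np.array([np.cos(y),np.sin(y)]);ey=np.array([np.sin(y),-np.cos(y)])
D=t+9*d-o['tool_pos'][:2]*1000; print('offset tool',D@ex,D@ey)
print('foot left edge',f((626,190),.02))
E
```

```text
[428.3 296.4  23.9] 0.3038941985207248
[442.6 262.8  20.6] 0.5633037994819535
[562.1 357.6   4.2] 0.4457660943475859
[576.4 325.1   6.6] 0.050859529907120664
[434.01471294 279.06003237] [570.40140365 341.84517972] 150.14427771910917 24.71881786296628
offset tool 0.15492389441337684 2.592973151856278
foot left edge [607.7892134   34.80228622]
```

Call:
jog_arm:
  motion:
    - {"offset": [0, 3, 80], "roll": 0, "hand": 87}
    - {"offset": [0, 3, 80], "roll": 0, "hand": 87}
    - {"offset": [0, 3, 100], "roll": 0, "hand": 87}
    - {"offset": [0, 3, 112], "roll": 0, "hand": 87}
    - {"offset": [0, 3, 121], "roll": 0, "hand": 87}
    - {"offset": [0, 3, 121], "roll": 0, "hand": 87}
    - {"offset": [0, 3, 121], "roll": 0, "hand": 60}
    - {"offset": [0, 3, 121], "roll": 0, "hand": 45}
    - {"offset": [0, 3, 121], "roll": 0, "hand": 38}
    - {"offset": [0, 3, 121], "roll": 0, "hand": 30}
    - {"offset": [0, 3, 121], "roll": 0, "hand": 30}
    - {"offset": [0, 3, 121], "roll": 0, "hand": 30}
    - {"offset": [0, 3, 121], "roll": 0, "hand": 30}
    - {"offset": [0, 3, 121], "roll": 0, "hand": 30}
    - {"offset": [0, 3, 121], "roll": 0, "hand": 30}
    - {"offset": [0, 3, 121], "roll": 0, "hand": 30}

```text
clock: 5.72
tool_pos: [0.442, 0.2828, 0.0166]
orientation: [180.0, 0.0, 24.8]
force: [-1.1, 0.2, 1.8]
opening: 0.0359
```

Gripped: the opening reads 36 mm. I lift, back off from the salt pig, and carry the wedge to in front of the foot. Meanwhile I refine the foot's position from the top and side views.

Call:
jog_arm:
  motion:
    - {"offset": [-5, 0, -25], "roll": 0, "hand": 30}
    - {"offset": [-20, 0, -50], "roll": 0, "hand": 30}
    - {"offset": [-40, 0, -60], "roll": 0, "hand": 30}
    - {"offset": [-40, 0, -60], "roll": 0, "hand": 30}
    - {"offset": [-50, 25, -60], "roll": 0.02, "hand": 30}
    - {"offset": [-60, 50, -60], "roll": 0.05, "hand": 30}
    - {"offset": [-68, 75, -60], "roll": 0.08, "hand": 30}
    - {"offset": [-76, 105, -60], "roll": 0.11, "hand": 30}
    - {"offset": [-84, 135, -60], "roll": 0.14, "hand": 30}
    - {"offset": [-92, 165, -60], "roll": 0.17, "hand": 30}
    - {"offset": [-100, 195, -60], "roll": 0.2, "hand": 30}
    - {"offset": [-108, 225, -60], "roll": 0.23, "hand": 30}
    - {"offset": [-116, 250, -60], "roll": 0.25, "hand": 30}
    - {"offset": [-122, 277, -60], "roll": 0.272, "hand": 30}
    - {"offset": [-122, 277, -60], "roll": 0.272, "hand": 30}
    - {"offset": [-122, 277, -60], "roll": 0.272, "hand": 30}

```text
clock: 7.05
tool_pos: [0.4475, -0.0211, 0.0761]
orientation: [180.0, 0.0, 9.1]
force: [-0.1, 0.4, -1.3]
opening: 0.0357
```

```bash
python3 - <<'E'
from h import *
w=snap('wrist','w4'); t=snap('top','top1'); s=snap('side','side1'); print(w['obs']['tool_pos'],w['obs']['orientation'])
side=load('side0')['img'][185:275,295:415]
a=cv2.resize(side,(480,360),interpolation=cv2.INTER_CUBIC)
c=np.zeros((600,800,3),np.uint8); c[:360,:480]=a; c[360:,:320]=w['img'][::2,::2]; c[360:,320:640]=t['img'][::2,::2]; c[:240,480:800]=s['img'][::2,::2]
cv2.imwrite('pics/c2.png',c[...,::-1])
E
```

```text
[ 0.44749444 -0.02107743  0.07612484] [1.79994308e+02 4.46607297e-02 9.06032102e+00]
```

View pics/c2.png

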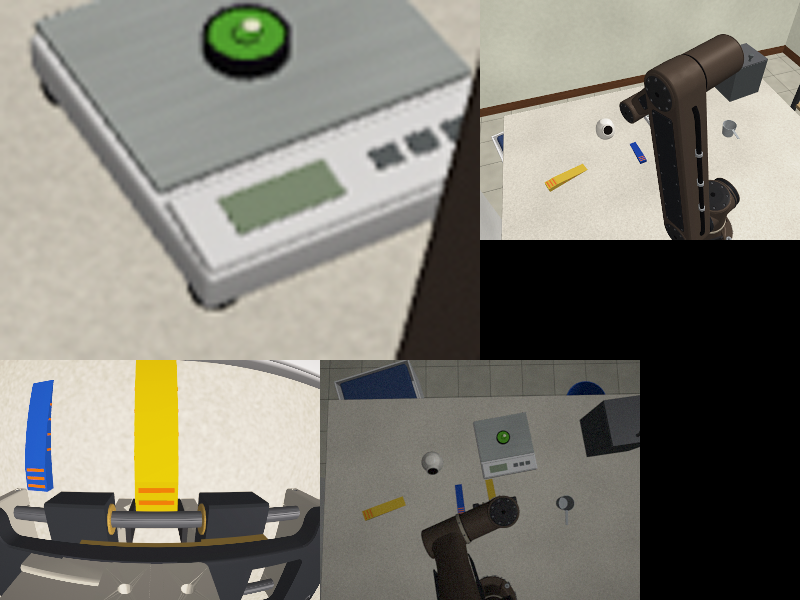

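```bash
python3 - <<'E'
from h import *
s=load('side0');t=load('top0')
P=lambda x,y:(295+x/4-.375,185+y/4-.375)
o,d=ray(s,P(212,310)); e=np.degrees(np.arcsin(-d[2])); h=d[:2]/np.hypot(*d[:2])
p=onz(s,P(212,310),.018-.02*np.cos(np.radians(e))); c=p[:2]+h*.02*np.sin(np.radians(e)); print('foot side',e,(c*1000).round(1))
T=lambda x,y:(295+x/4-.375,95+y/4-.375)
for q,r in (((212,272),(135,553)),((163,191),(113,438)),((212,298),(131,568))):
    x,er=tri(s,P(*q),t,T(*r)); print((x*1000).round(1),er*1000)
w=load('w4'); im=w['img']
# wedge lateral in tool frame, from edges at two rows
for st,m in ymask(im):
    if st[4]>5000:
        for r in (20,100,200): c=np.where(m[r])[0]; print(r,c.min(),c.max())
# bubble/level
t1=load('top1')
for n,t in (('top0',t),('top1',t1)):
    hsv=cv2.cvtColor(t['img'][130:180,340:395],cv2.COLOR_RGB2HSV); 
    m=((hsv[...,0]>40)&(hsv[...,0]<75)&(hsv[...,1]>120)).astype(np.uint8); y,x=np.where(m); print(n,m.sum(),x.mean()+340,y.mean()+130)
    (cx,cy),rad=cv2.minEnclosingCircle(np.c_[x,y].astype(np.float32)); print(cx+340,cy+130,rad)
E
```

```text
foot side 46.84256610481944 [625.6   9.6]
[598.3  20.7  58.1] 3.5047300795581675
[666.1  33.   77. ] 2.7516780811414856
[591.   23.1  40.4] 3.205647396378839
20 271 352
100 268 355
200 268 355
top0 443 365.3431151241535 153.73589164785554
365.5666675567627 153.5666675567627 12.4409818649292
top1 447 365.324384787472 153.85458612975393
365.3928565979004 153.75974082946777 12.63011360168457
```

Call:
jog_arm:
  motion:
    - {"offset": [0, -2, 20], "roll": 0, "hand": 30}
    - {"offset": [0, -2, 40], "roll": 0, "hand": 30}
    - {"offset": [0, -2, 52], "roll": 0, "hand": 30}
    - {"offset": [0, -2, 59], "roll": 0, "hand": 30}
    - {"offset": [0, -2, 59], "roll": 0, "hand": 30}
    - {"offset": [4, -2, 59], "roll": 0, "hand": 30}
    - {"offset": [8, -2, 59], "roll": 0, "hand": 30}
    - {"offset": [12, -2, 59], "roll": 0, "hand": 30}
    - {"offset": [16, -2, 59], "roll": 0, "hand": 30}
    - {"offset": [20, -2, 59], "roll": 0, "hand": 30}
    - {"offset": [23, -2, 59], "roll": 0, "hand": 30}
    - {"offset": [25, -2, 59], "roll": 0, "hand": 30}
    - {"offset": [25, -2, 59], "roll": 0, "hand": 30}

```text
clock: 8.28
tool_pos: [0.4723, -0.0138, 0.0175]
orientation: [180.0, 0.0, 9.2]
force: [-0.2, 0.6, -0.8]
opening: 0.0359
```

```bash
cat > bub.py <<'E'
from h import *
def bub(n=6,fn=None):
    S=[snap('top') for _ in range(n)]; s=S[0]
    im=np.mean([q['img'].astype(float) for q in S],0).astype(np.uint8)
    x0,y0,x1,y1=342,130,390,178; k=8
    c=cv2.resize(im[y0:y1,x0:x1],None,fx=k,fy=k,interpolation=cv2.INTER_CUBIC)
    if fn: cv2.imwrite('pics/'+fn+'.png',c[...,::-1])
    hsv=cv2.cvtColor(c,cv2.COLOR_RGB2HSV)
    g=((hsv[...,0]>38)&(hsv[...,0]<80)&(hsv[...,1]>110)&(hsv[...,2]>60)).astype(np.uint8)
    h=cv2.convexHull(max(cv2.findContours(g,0,1)[0],key=cv2.contourArea))
    (ex,ey),ax,_=cv2.fitEllipse(h)
    disk=cv2.erode(cv2.fillPoly(np.zeros_like(g),[h],1),np.ones((5,5)))
    v=np.where(disk>0,c[...,2].astype(float),0); thr=np.median(v[disk>0])+0.5*(v.max()-np.median(v[disk>0]))
    m=(v>thr).astype(np.uint8); yy,xx=np.where(m); w=v[yy,xx]
    bx,by=np.average(xx,weights=w),np.average(yy,weights=w)
    f=lambda x,y:onz(s,(x0+(x+.5)/k-.5,y0+(y+.5)/k-.5),.0915)[:2]*1000
    L,B=f(ex,ey),f(bx,by); print('ell',np.round(ax,1),'bub area',m.sum(),'level',L.round(1),'bub-level',(B-L).round(2),np.hypot(*(B-L)).round(2))
E
python3 -c "
from bub import *
bub(6,'b0'); o=ctrl.get_obs(); print(o['tool_pos'],o['force'])"
```

```text
ell [185.4 188.6] bub area 1622 level [785.1 -70.8] bub-level [ 7.68 -6.5 ] 10.06
[ 0.47178801 -0.01383876  0.01757599] [ 0.65462384 -0.38907396 -0.69201188]
```

View pics/b0.png

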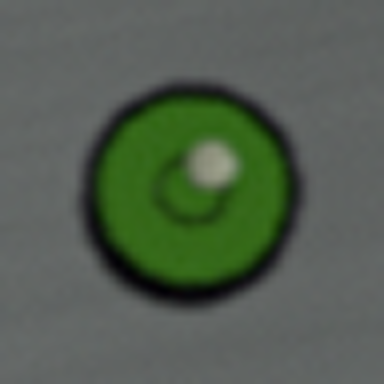

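Picture b0 shows the pale bubble at (212,164) against the ring centre at (192,188), about 10 mm off to the back right. I ease in.

Call:
jog_arm:
  motion:
    - {"offset": [0, 0, 1], "roll": 0, "hand": 30}
    - {"offset": [2, 0, 1], "roll": 0, "hand": 30}
    - {"offset": [4, 0, 1], "roll": 0, "hand": 30}
    - {"offset": [6, 0, 1], "roll": 0, "hand": 30}
    - {"offset": [8, 0, 1], "roll": 0, "hand": 30}
    - {"offset": [9.5, 0, 1], "roll": 0, "hand": 30}
    - {"offset": [11, 0, 1], "roll": 0, "hand": 30}
    - {"offset": [12.5, 0, 1], "roll": 0, "hand": 30}
    - {"offset": [14, 0, 1], "roll": 0, "hand": 30}
    - {"offset": [15.5, 0, 1], "roll": 0, "hand": 30}
    - {"offset": [17, 0, 1], "roll": 0, "hand": 30}
    - {"offset": [18.5, 0, 1], "roll": 0, "hand": 30}
    - {"offset": [20, 0, 1], "roll": 0, "hand": 30}
    - {"offset": [20, 0, 1], "roll": 0, "hand": 30}
    - {"offset": [20, 0, 1], "roll": 0, "hand": 30}

```text
clock: 9.83
tool_pos: [0.4865, -0.0126, 0.0159]
orientation: [179.9, 0.6, 9.1]
force: [-15.4, -3.0, 14.8]
opening: 0.0357
```

```bash
python3 -c "
from bub import *
bub(6,'b1'); o=ctrl.get_obs(); print(o['tool_pos'],o['force'])"
```

```text
ell [185.8 189. ] bub area 1610 level [785.6 -71. ] bub-level [ 5.32 -4.82] 7.17
[ 0.48652887 -0.01262543  0.01589554] [-14.78441153  -2.48608979  14.26816926]
```

Force is near 15 N, largely from pressing down on the shelf (14 N). I ease off vertically and look again before going on.

Call:
jog_arm:
  motion:
    - {"offset": [-1, 0, -0.5], "roll": 0, "hand": 30}
    - {"offset": [-1, 0, -1], "roll": 0, "hand": 30}
    - {"offset": [-1, 0, -1], "roll": 0, "hand": 30}
    - {"offset": [-1, 0, -1], "roll": 0, "hand": 30}

```text
clock: 10.47
tool_pos: [0.4866, -0.0123, 0.0164]
orientation: [180.0, 0.4, 9.1]
force: [-8.6, -2.3, 1.7]
opening: 0.0358
```

```bash
python3 -c "
from bub import *
bub(6,'b2'); o=ctrl.get_obs(); print(o['tool_pos'],o['force'],o['orientation'])"
```

```text
ell [186.  188.7] bub area 1610 level [785.6 -70.9] bub-level [ 5.1 -4.6] 6.87
[ 0.48666154 -0.01228278  0.0163063 ] [-8.37702921 -2.85813345  1.40336806] [179.94762435   0.44279128   9.13453413]
```

Call:
jog_arm:
  motion:
    - {"offset": [1, 0, 0], "roll": 0, "hand": 30}
    - {"offset": [2, 0, 0], "roll": 0, "hand": 30}
    - {"offset": [3, 0, 0], "roll": 0, "hand": 30}
    - {"offset": [4, 0, 0], "roll": 0, "hand": 30}
    - {"offset": [5, 0, 0], "roll": 0, "hand": 30}
    - {"offset": [6, 0, 0], "roll": 0, "hand": 30}
    - {"offset": [7, 0, 0], "roll": 0, "hand": 30}
    - {"offset": [8, 0, 0], "roll": 0, "hand": 30}
    - {"offset": [8, 0, 0], "roll": 0, "hand": 30}

```text
clock: 11.52
tool_pos: [0.4945, -0.0109, 0.0162]
orientation: [180.0, 0.5, 9.1]
force: [-9.5, -1.1, 0.9]
opening: 0.0359
```

```bash
python3 -c "
from bub import *
bub(6,'b3'); o=ctrl.get_obs(); print(o['tool_pos'],o['force'],o['orientation'])"
```

```text
ell [185.  189.4] bub area 1660 level [785.9 -71.4] bub-level [ 3.53 -3.35] 4.86
[ 0.49449922 -0.01093449  0.01621737] [-9.01101761 -2.03600447  0.82956922] [179.95239123   0.44990442   9.13981702]
```

Call:
jog_arm:
  motion:
    - {"offset": [1, 0, 0], "roll": 0, "hand": 30}
    - {"offset": [2, 0, 0], "roll": 0, "hand": 30}
    - {"offset": [3, 0, 0], "roll": 0, "hand": 30}
    - {"offset": [4, 0, 0], "roll": 0, "hand": 30}
    - {"offset": [5, 0, 0], "roll": 0, "hand": 30}
    - {"offset": [6, 0, 0], "roll": 0, "hand": 30}
    - {"offset": [7, 0, 0], "roll": 0, "hand": 30}
    - {"offset": [8, 0, 0], "roll": 0, "hand": 30}
    - {"offset": [9, 0, 0], "roll": 0, "hand": 30}
    - {"offset": [10, 0, 0], "roll": 0, "hand": 30}
    - {"offset": [10, 0, 0], "roll": 0, "hand": 30}
    - {"offset": [10, 0, 0], "roll": 0, "hand": 30}

```text
clock: 12.82
tool_pos: [0.5037, -0.0095, 0.016]
orientation: [179.9, 0.5, 9.1]
force: [-9.5, -2.3, 0.7]
opening: 0.0358
```

```bash
python3 -c "
from bub import *
bub(6,'b4'); o=ctrl.get_obs(); print(o['tool_pos'],o['force'],o['orientation'])"
```

```text
ell [185.1 189.2] bub area 1666 level [786.3 -71.6] bub-level [ 1.59 -1.5 ] 2.18
[ 0.50371518 -0.00952046  0.01599538] [-9.15723918 -1.40790712  0.4489787 ] [179.94949299   0.51691912   9.129358  ]
```

Call:
jog_arm:
  motion:
    - {"offset": [1, 0, 0], "roll": 0, "hand": 30}
    - {"offset": [2, 0, 0], "roll": 0, "hand": 30}
    - {"offset": [3, 0, 0], "roll": 0, "hand": 30}
    - {"offset": [4, 0, 0], "roll": 0, "hand": 30}
    - {"offset": [5, 0, 0], "roll": 0, "hand": 30}
    - {"offset": [6, 0, 0], "roll": 0, "hand": 30}
    - {"offset": [7, 0, 0], "roll": 0, "hand": 30}
    - {"offset": [7, 0, 0], "roll": 0, "hand": 30}
    - {"offset": [7, 0, 0], "roll": 0, "hand": 30}

```text
clock: 13.87
tool_pos: [0.5099, -0.0087, 0.016]
orientation: [179.9, 0.6, 9.1]
force: [-12.5, -3.5, 3.4]
opening: 0.0357
```

```bash
python3 -c "
from bub import *
bub(10,'b5'); o=ctrl.get_obs(); print(o['tool_pos'],o['force'],o['orientation'])"
```

```text
ell [184.8 189. ] bub area 1632 level [786.6 -71.6] bub-level [-0.15 -1.03] 1.04
[ 0.50990156 -0.00866937  0.01596369] [-11.69675787  -2.09939887   2.50740014] [179.93893639   0.59358944   9.12124468]
```

View pics/b5.png

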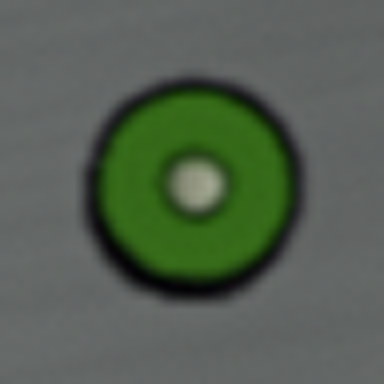

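Picture b5 shows the bubble at (195,186), concentric in the ring. I release and lift straight up.

Call:
jog_arm:
  motion:
    - {"offset": [-1, 0, 0], "roll": 0, "hand": 36}
    - {"offset": [-2, 0, 0], "roll": 0, "hand": 45}
    - {"offset": [-2, 0, 0], "roll": 0, "hand": 60}
    - {"offset": [-2, 0, 0], "roll": 0, "hand": 60}
    - {"offset": [-2, 0, 0], "roll": 0, "hand": 60}
    - {"offset": [-2, 0, 0], "roll": 0, "hand": 60}
    - {"offset": [-2, 0, 0], "roll": 0, "hand": 60}
    - {"offset": [-4, 0, -10], "roll": 0, "hand": 60}
    - {"offset": [-6, 0, -30], "roll": 0, "hand": 60}
    - {"offset": [-10, 0, -60], "roll": 0, "hand": 60}
    - {"offset": [-10, 0, -100], "roll": 0, "hand": 60}
    - {"offset": [-5, 0, -140], "roll": 0, "hand": 60}
    - {"offset": [0, 0, -180], "roll": 0, "hand": 60}
    - {"offset": [20, 0, -210], "roll": 0, "hand": 60}
    - {"offset": [50, 0, -220], "roll": 0, "hand": 60}
    - {"offset": [70, 15, -220], "roll": 0, "hand": 60}
    - {"offset": [70, 30, -220], "roll": 0, "hand": 60}
    - {"offset": [70, 30, -220], "roll": 0, "hand": 60}
    - {"offset": [70, 30, -220], "roll": 0, "hand": 60}
    - {"offset": [70, 30, -220], "roll": 0, "hand": 60}

```text
clock: 16.03
tool_pos: [0.5887, -0.0251, 0.2379]
orientation: [-180.0, 0.0, 9.2]
force: [-0.3, -0.3, 0.6]
opening: 0.0599
```

```bash
python3 -c "
from bub import *
bub(8,'b6'); s=snap('wrist','w5'); o=s['obs']; print(o['tool_pos'],o['force'],o['orientation'])
T=np.linalg.inv(pose(s))@np.array([.7863,-.0715,.0915,1]); K=np.array(s['K'])
th=np.arctan2(np.hypot(*T[:2]),T[2]); u=T[:2]/np.hypot(*T[:2])*th*K[0,0]+K[:2,2]; print(u)
x,y=int(u[0]),int(u[1]); b=s['img'][max(0,y-60):y+60,x-60:x+60]; c=np.zeros((480,800,3),np.uint8)
c[:,:480]=cv2.resize(b,(480,480),interpolation=cv2.INTER_CUBIC) if b.size else 0; c[:240,480:]=s['img'][::2,::2]
cv2.imwrite('pics/c3.png',c[...,::-1])"
```

```text
ell [148.8 181.8] bub area 383 level [791.9 -69.6] bub-level [-0.54 -0.09] 0.55
[ 0.58920221 -0.02486085  0.23770032] [ 0.43449296 -0.80409514  0.07058478] [-1.79998969e+02 -1.04199283e-02  9.25818248e+00]
[407.4129074    7.03217146]
```

View pics/c3.png

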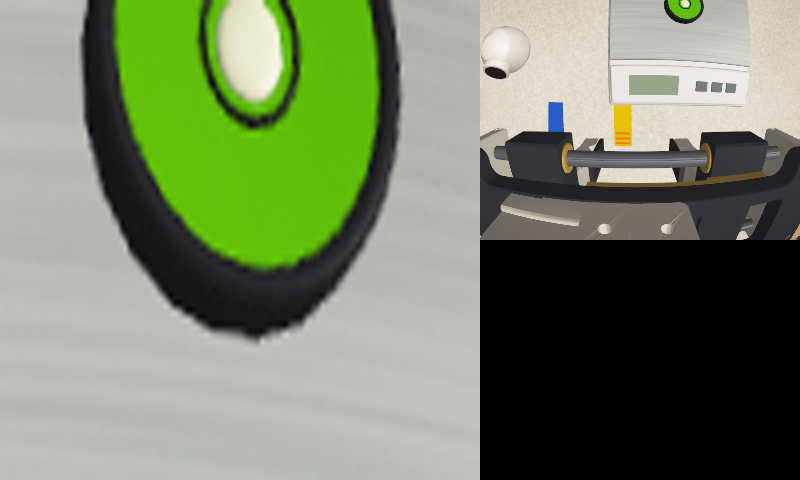

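Released: the wedge is in place and the bubble is inside the ring, but the level lies at the picture's edge and the arm clips the top view. I move for a cleaner measurement.

Call:
jog_arm:
  motion:
    - {"offset": [30, 15, 0], "roll": 0, "hand": 60}
    - {"offset": [60, 25, 0], "roll": 0, "hand": 60}
    - {"offset": [90, 40, 0], "roll": 0, "hand": 60}
    - {"offset": [90, 40, 0], "roll": 0, "hand": 60}
    - {"offset": [90, 40, 0], "roll": 0, "hand": 60}

```text
clock: 16.9
tool_pos: [0.6854, -0.0507, 0.2357]
orientation: [180.0, 0.1, 9.2]
force: [-0.4, 0.0, 0.6]
opening: 0.0599
```

```bash
python3 -c "
from h import *
s=snap('wrist','w6'); im=s['img'][:250]; hsv=cv2.cvtColor(im,cv2.COLOR_RGB2HSV)
g=((hsv[...,0]>38)&(hsv[...,0]<80)&(hsv[...,1]>120)&(hsv[...,2]>90)).astype(np.uint8)
h=cv2.convexHull(max(cv2.findContours(g,0,1)[0],key=cv2.contourArea)); disk=cv2.erode(cv2.fillPoly(g*0,[h],1),np.ones((5,5)))
def ctr(m):
    c=cv2.convexHull(max(cv2.findContours(m.astype(np.uint8),0,1)[0],key=cv2.contourArea))[:,0]
    P=np.array([onz(s,p,.0915)[:2]*1000 for p in c]).astype(np.float32); return cv2.fitEllipse(P)
print('face',cv2.fitEllipse(np.array([onz(s,p,.0915)[:2]*1000 for p in h[:,0]],np.float32)))
B=ctr((im[...,2]>130)&(disk>0)); r=ctr((hsv[...,2]<110)&(disk>0)); print('bub',B);print('ring',r); print(np.subtract(B[0],r[0]))
x,y=map(int,h[:,0].mean(0)); c=cv2.resize(s['img'][max(0,y-60):y+60,x-70:x+70],(700,600),interpolation=cv2.INTER_CUBIC); cv2.imwrite('pics/c4.png',c[...,::-1])"
```

```text
face ((787.6433715820312, -72.50189971923828), (56.25434494018555, 56.37491989135742), 167.13572692871094)
bub ((787.2279663085938, -72.68853759765625), (13.166169166564941, 13.780092239379883), 106.41908264160156)
ring ((787.7315673828125, -72.58506774902344), (20.812362670898438, 21.017330169677734), 72.37262725830078)
[-0.50360107 -0.10346985]
```

View pics/c4.png

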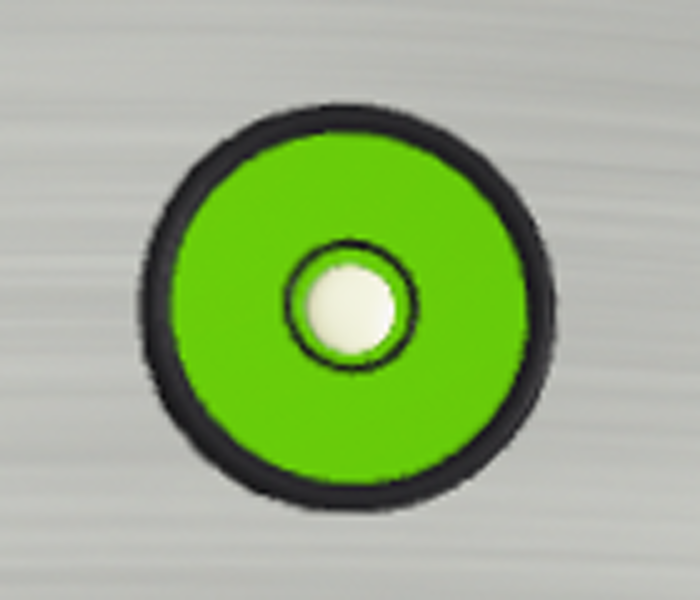

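The bubble at (350,308) sits wholly inside the ring centred at (350,305), 0.5 mm off by measurement. The robot touches nothing, so I hand in.

```bash
python3 -c "
from plant import order; print(order.close_job())"
```

```text
the job is handed in; nothing more can be done
None
```

The small yellow wedge is under the scale's front left foot and the bubble sits wholly inside the ring. I let go, lifted clear and handed the job in at about 17 s on the robot clock. The hand-in gave no verdict.

- **Bubble:** the last close wrist picture put its centre 0.5 mm off the ring centre, against a limit of 2.2 mm. The top view gave 1.0 mm just before release; its reading after release (0.55 mm) doesn't count, because the arm partly covered the level.
- **Scale position:** by the level, the scale moved about 1.5 to 2.5 mm, within the 10 mm limit.
- **Pushing force:** the wrist force briefly reached about 15 N sideways and 15 N upwards while I was pressing the wedge onto the shelf. I eased off, and the sideways force then stayed around 9 to 12.5 N. Part of it was friction on the shelf. I did not measure the force between wedge and scale directly, so I can't rule out that it came near the 16 N limit.
- **Wedge height:** triangulating the tail from two wrist views gave about 22 mm, against 17 mm in the text. I took this as camera error over a short baseline. The grasp closed on the 36 mm width as expected.
- **Salt pig and cup:** the arm and the carried wedge were routed clear of both, but I did not re-measure where they stand.

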